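# Hardness reading on a rubber machine mount

## Robot

A 6-joint arm with a two-finger parallel gripper is mounted at the origin on the work surface. World frame = base frame: x ahead of the robot, y to its left, z up, the work surface at z = 0. Lengths are in mm, angles in rad, forces in N, time in s.
With the tool pointing down it reaches from about 250 to 850 mm from the base axis. Payload 12.5 kg.
Tool frame: the origin (TCP) lies midway between the tips of the shut fingers; the grasp point (between the pads) lies bot.grip_point_offset behind it (bot.grip_point_offset is the distance from the TCP to the grasp point, in mm); z points along the fingers, y is the direction in which the jaws open and shut (so a half turn about z gives the same grasp; the last joint's range is limited). The gripper opens to 93 mm and grips with 3 to 60 N. Pads are 15 mm wide; open, the fingers measure 128 mm over their backs; the gripper's body (75 mm by 188 mm) begins 65 mm behind the grasp point.
Start: joints at [-1.233, 0.351, 1.652, -0, 1.139, -0.085], TCP at [225.69, -501.546, 187.733] pointing down, gripper open.
Joint ranges: [-2.75, 2.75], [-0.79, 2.1], [0.01, 2.65], [-1.57, 4.71], [0.07, 3.14], [-2.87, 2.87]. Speed limits (rad/s): [2.22, 2.22, 2.79, 3.14, 3.14, 3.14].

## Interface

Orientations are given as a 3x3 rotation matrix whose columns are the frame's x, y, z axes.
In Python, from cell import readout, eyes, bot, spotter gives the robot as it stands.
- The arm moves only by the shell command python3 -m crank 'ROWS' [FORCE]. ROWS is JSON, a list of rows, each a list of 3 entries, a list of its own where there are three numbers: the shift along the tool's x, y, z as a fraction of full scale, then the turn, a rotation vector about the tool's x, y, z as a fraction of full scale, then the finger opening in mm, from 0 to 93. In form: [[[tx, ty, tz], [rx, ry, rz], fingers], ...]. A call has exactly 5 rows; each row is the pose to reach, as a shift and turn from the pose commanded when the call began, along the tool's axes at that moment; what a row does not reach only later rows make up. Full scale, the value 1, is 80 mm for a shift and 1.5 rad for a turn. A row lasts 1/10 s, in which the tool goes at most 50 mm and 8.59 degrees, less where a joint would pass 70% of its speed; a pose out of reach is approached as far as the arm can. A call with a number of a shift or a turn outside -1 to 1 is refused whole. A call with a gripper value outside its range is refused whole. The fingers move at their own pace and stop on an object; FORCE is the grip in N (left out, the last holds). Time passes only in rows, so rows that repeat a pose let the fingers close, or fill a call up. It gives the time, the measured TCP pose, the force and the opening at its end, in the units of the state.
- readout.sense(): the state, without advancing time (a new reading comes with each control period).
- eyes.capture(name): name is "scene" or "top" or "wrist"; returns a dict with "frame" (420x560x3 uint8, blue, green, red), "range_z" (420x560 float32, mm along the optical axis (not along the pixel's ray), 0 where there is no reading), "intrinsics" (3x3 intrinsics, pixels), "camera_from_world" (4x4, takes a point from world to camera coordinates). Camera axes: x right, y up, looking along -z (the intrinsics and any distortion apply to the point x, -y, -z); pixel columns grow to the right and rows downward; lengths in mm; the calibration is good to about 2 mm. A picture is of the moment at which its call begins.
- bot.close_job(): hands the job in, once; it reports no verdict.
Trained networks look in a picture, given as the dict that the camera call returned (one of the last four; its "shot" number tells which), for a name from the list of things; names that differ only in an ending like _2 or _b are one class to them, and where a whole thing is asked for, a point or a joint stands for the part that bears it (a point fixed in the world has none). Each returns a list of dicts, best first, with "score" (0 to 1); they miss things now and then, are a little off and sometimes report something else, mostly with a low value. They report only what shows in the picture. A call takes as long as a camera call. They do not tell look-alikes from the thing itself.
- spotter.look_for(picture, thing): "centre" ([column, row] in pixels, amid what is visible of it).
- spotter.mark_of(picture, thing): "centre" ([column, row] in pixels: a listed point, or the origin of a listed thing).
The state is a dict: "time_s": time; "joints": joint angles; "dq": joint speeds; "joint_efforts": joint torques, N m; "position": TCP position; "eef_rot": TCP orientation; "wrist_force": force on the tool from outside, world axes, zero at the start; "ft_torque": the same for the moment, N m; "grip_width": finger opening in mm.
Only numpy, scipy, OpenCV 4.12 (cv2) and the standard library are available. Lean on these libraries where they do the work, as an engineer would, in place of code of your own. Each camera call takes 0.05 s, during which the arm holds its last target. There are 200 camera calls.

## Task

Take a hardness reading of the rubber in the round mount that stands on the square four-bolt plate: lift the tester out of its wooden block, press it upright onto the middle of that mount until its sprung pin has sunk into the rubber and its foot sits on the steel rim, and hold it there for about two seconds. Then stand the tester upright in its wooden block again, pin in the hole, and let go. Do not press on the other mount, the one on the narrow two-bolt strap.

Things in the scene. Friction and masses are not known exactly. Their poses are not given: they have to be found in the camera images.
- tester_grip (a point): Loose hardness tester, about 0.3 kg, upright in its block: steel foot disc 64 mm across, 12 mm thick, under a round aluminium grip 36 mm across whose top is 80 mm above the foot's underside. A sprung pin 8 mm across sticks out 14 mm below the foot. This point: on the axis, 45 mm above the foot's underside, where to grip from above at any yaw. z up along the axis.
- gauge (a joint): The tester's reading: how far its pin is pushed up into the foot, m; 0 fully out, 0.014 flush. A brass rod rises from the tester's top by as much. Spring: 0.9 N at first, plus 0.45 N per mm. With the foot on the mount's rim it reads about 0.008 (the rubber sinks the other 6 mm, some 4 N); on a rigid surface the pin goes fully in.
- mount_top (a point): Mount to be tested, fixed to the bench: square steel plate 92 x 92 x 8 mm with a bolt head at each corner; on it a round steel cup 76 mm across, its flat rim 40 mm above the bench, filled flush with a black rubber core 39 mm across that yields about 0.65 N per mm. This point: centre of the core's top at rest, level with the rim. z up, x and y along the plate's edges.
- holder_top (a point): The tester's stand, fixed to the bench: wooden block 90 x 90 x 30 mm with a 35 mm hole right through its middle. The tester's foot rests on its top, the pin hanging in the hole. This point: centre of the hole's mouth, level with the top, 30 mm above the bench. z up.
- strap_mount: The other mount, to be left alone, fixed: narrow steel strap 44 x 104 x 8 mm with a bolt head at each end, on it a round cup 62 mm across with a 33 mm rubber core, 40 mm high in all. Origin: centre of the underside, y along the strap. Also about: a fixed rubber cone 42 mm high, a loose steel billet 48 mm across and 55 mm high, a loose spanner.
Things that resemble listed ones, but are neither listed nor needed, are in the scene too. Of the things that look like the part that bears tester_grip, the largest one is meant.

How it is judged:
By the outcome, as a careful person would: the job done as asked, in the order asked, and still so for the second after the job is handed in, with the robot touching nothing.
It also fails if it takes over 51 s, if anything falls off the work surface, if the arm or the gripper's body presses on something with over 40 N, if the wrist force passes 120 N, or if a joint passes its speed limit or range.

## Working session

There is one attempt and no reset: what is moved stays moved. The work goes in short steps, Python scripts to look and compute and a shell command to move; the robot and the scene stay as the last step left them, time stands still between calls to the robot, and variables do not carry over. Pictures are saved under pics/ and viewed, about 8 in all and at most 12, crops included, and the job is handed in when it is done.

```bash
ls; mkdir -p pics; cat > h.py <<'E'
import numpy as np, cv2
from cell import readout, eyes, bot, spotter
def world(p,px,z=None,r=2):
    """pixel -> world; by depth, or by plane z (mm)"""
    K=np.array(p["intrinsics"]);T=np.linalg.inv(np.array(p["camera_from_world"]))
    u,v=px; d=np.array([(u-K[0,2])/K[0,0],-(v-K[1,2])/K[1,1],-1.])
    if z is None:
        w=p["range_z"][int(v)-r:int(v)+r+1,int(u)-r:int(u)+r+1]; w=w[w>0]
        return T[:3,:3]@(d*np.median(w))+T[:3,3] if w.size else None
    D=T[:3,:3]@d; return T[:3,3]+D*(z-T[2,3])/D[2]
def rows(target):
    """world TCP target -> tool-axis shift fraction from current"""
    s=readout.sense();return np.round(np.array(s["eef_rot"]).T@(np.array(target)-s["position"])/80,3)
E
cat > a.py <<'E'
from h import *
np.set_printoptions(precision=1,suppress=True)
s=readout.sense();print(s,bot.grip_point_offset)
Z={"tester_grip":75,"mount_top":40,"holder_top":30,"strap_mount":0}
for c in("scene","top"):
    p=eyes.capture(c);cv2.imwrite(f"pics/{c}.png",p["frame"])
    for t in Z:
        for f in(spotter.look_for,spotter.mark_of):
            try:
                for d in f(p,t)[:4]:print(c,t,f.__name__,np.array(d["centre"]),round(d["score"],2),world(p,d["centre"]),world(p,d["centre"],Z[t]))
            except Exception as e:print(c,t,f.__name__,e)
E
python3 a.py
```

```text
pics
{'time_s': 0.0, 'joints': array([-1.2,  0.4,  1.7, -0. ,  1.1, -0.1]), 'dq': array([-0.,  0.,  0.,  0.,  0., -0.]), 'joint_efforts': array([  0. , -49.7, -28.5,   0.1,   0. ,  -0. ]), 'position': array([ 225.6, -501.2,  187.2]), 'eef_rot': array([[ 0.9,  0.4, -0. ],
       [ 0.4, -0.9,  0. ],
       [ 0. , -0. , -1. ]]), 'wrist_force': array([ 1.1, -0.6,  0.3]), 'ft_torque': array([-0., -0., -0.]), 'grip_width': 93.01932181717004} 18.8
scene tester_grip call [309.4 258.7] 0.92 [478.7  85.5  22.2] [528.6 135.2  75. ]
scene tester_grip call [391.3 257.2] 0.7 [367.8 198.8  31. ] [419.5 231.3  75. ]
scene tester_grip call [356.5 270.6] 0.62 [485.7 208.   67.2] [493.6 214.1  75. ]
scene tester_grip call [310.6 249.4] 0.93 [477.   86.7  44.5] [507.1 116.5  75. ]
scene tester_grip call [393.4 249.9] 0.89 [368.2 201.5  50. ] [398.6 220.5  75. ]
scene tester_grip call [357.8 262.4] 0.74 [484.8 208.6  84.9] [474.3 200.7  75. ]
scene mount_top call [257.1 238.6] 0.62 [522.1 -24.6  35.9] [525.7 -19.7  40. ]
scene mount_top call [255.6 229.5] 0.8 [503.3 -52.9  36.5] [506.5 -48.6  40. ]
scene
[... 437 characters left out ...]
  226.5] 0.61 [464.  186.5 109.4] [469.1 195.8  75. ]
top tester_grip call [144.7 226.2] 0.89 [464.4 193.2 110. ] [469.6 203.   75. ]
top tester_grip call [222.5 233.5] 0.89 [458.7  74.3  66.6] [457.6  73.3  75. ]
top tester_grip call [154.6 294. ] 0.82 [358.9 183.4  64.7] [358.8 180.8  75. ]
top mount_top call [295.9 215.9] 0.73 [493.3 -49.8  40.1] [493.3 -49.8  40. ]
top mount_top call [295.4 212.1] 0.89 [500.  -49.   40.3] [500.1 -49.   40. ]
top holder_top call [159.1 244.1] 0.59 [443.5 186.   41. ] [444.8 188.7  30. ]
top strap_mount call [402.9 244.9] 0.61 [ 442.9 -233.7   40.8] [ 447.4 -244.3    0. ]
top strap_mount call [400.9 245.2] 0.79 [ 442.3 -230.1   41.5] [ 446.8 -240.6    0. ]
```

View pics/scene.png

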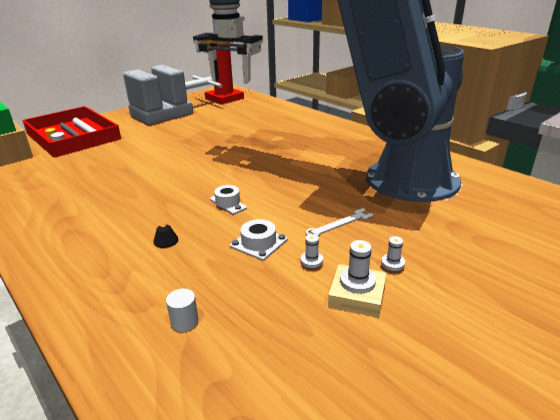

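View pics/top.png

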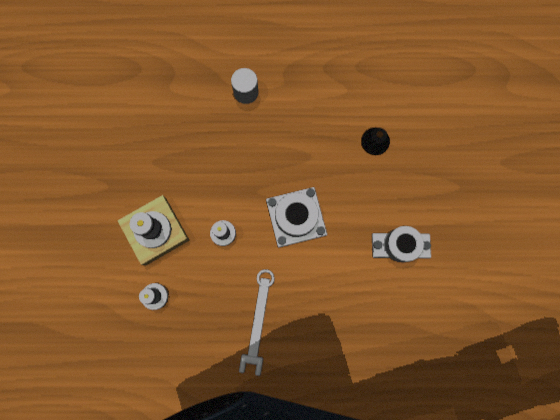

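The scene shows three tester look-alikes: one in the block at (358,262), small ones at (311,250) and (393,250). In the top view they are at (145,226), (222,233) and (155,297). I choose the large one in the block. The square four-bolt mount is at scene (258,236) / top (297,214), and the strap mount at (228,200) / (405,244) is the one to avoid.

```bash
cat > b.py <<'E'
from h import *
np.set_printoptions(precision=1,suppress=True)
def cloud(p):
    K=np.array(p["intrinsics"]);T=np.linalg.inv(np.array(p["camera_from_world"]));d=p["range_z"]
    v,u=np.mgrid[:420,:560];X=np.stack([(u-K[0,2])/K[0,0]*d,-(v-K[1,2])/K[1,1]*d,-d],-1)
    return X@T[:3,:3].T+T[:3,3]
def sel(W,c,R,z0,z1):
    return W[(np.hypot(W[...,0]-c[0],W[...,1]-c[1])<R)&(W[...,2]>z0)&(W[...,2]<z1)]
if __name__=="__main__":
    p=eyes.capture("top");W=cloud(p)
    def circ(n,c,R,a,b):
        q=sel(W,c,R,a,b)[:,:2].astype(np.float32);print(n,len(q),cv2.minEnclosingCircle(q),(q.max(0)+q.min(0))/2, q.mean(0))
    circ("knob",(468,198),40,104,122);circ("foot",(468,198),50,38,46)
    circ("mount",(500,-49),55,35,46)
    q=sel(W,(462,195),75,24,34)[:,:2].astype(np.float32);print("block",cv2.minAreaRect(q))
    q=sel(W,(500,-49),75,4,12)[:,:2].astype(np.float32);print("plate",cv2.minAreaRect(q))
    c=np.hstack([cv2.resize(p["frame"][150:300,90:240],(400,400)),cv2.resize(p["frame"][150:300,220:370],(400,400))])
    cv2.imwrite("pics/crop.png",c)
    print("to above tester",rows((466,198,190)))
    s=readout.sense();print(s["eef_rot"])
E
python3 b.py
```

```text
knob 402 ((470.64166259765625, 200.4360809326172), 18.189626693725586) [470.5 200.6] [469.9 200.2]
foot 533 ((470.05194091796875, 200.4132080078125), 31.985748291015625) [470.  199.9] [465.8 192.4]
mount 1436 ((498.7317810058594, -50.81538009643555), 37.98009490966797) [498.8 -51. ] [498.1 -50.6]
block ((471.9623107910156, 203.64295959472656), (91.2284927368164, 90.48271942138672), 30.752527236938477)
plate ((499.7430725097656, -50.836517333984375), (135.26568603515625, 132.289794921875), 7.28138542175293)
to above tester [ 6.3 -6.7 -0. ]
[[ 0.9  0.4  0. ]
 [ 0.4 -0.9 -0. ]
 [-0.   0.  -1. ]]
```

View pics/crop.png

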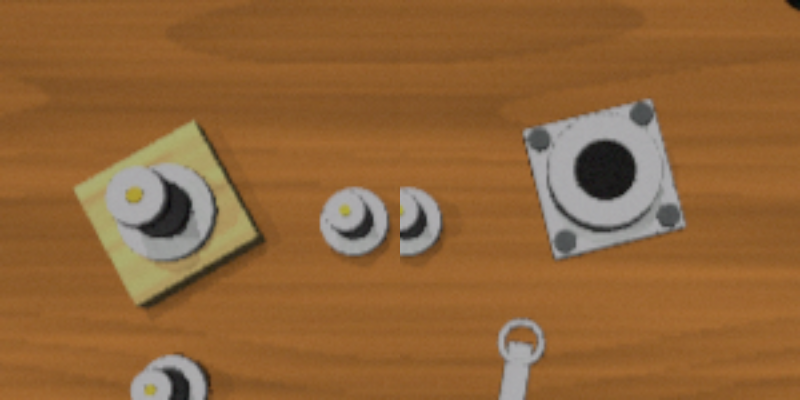

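The crop confirms it: the block's tester is the largest (foot 64 mm across), with its axis at (470.5,200.4). The mount with four bolts is at (498.7,-50.9). Moving over the tester at travel height.

```bash

python3 -m crank '[[[0.15,-0.16,0],[0,0,0],93],[[0.35,-0.37,0],[0,0,0],93],[[0.55,-0.58,0],[0,0,0],93],[[0.75,-0.79,0],[0,0,0],93],[[0.9,-0.95,0],[0,0,0],93]]' 15
python3 -m crank '[[[0.18,-0.19,0],[0,0,0],93],[[0.36,-0.38,0],[0,0,0],93],[[0.54,-0.57,0],[0,0,0],93],[[0.72,-0.76,0],[0,0,0],93],[[0.9,-0.95,0],[0,0,0],93]]' 
python3 -m crank '[[[0.18,-0.19,0],[0,0,0],93],[[0.36,-0.38,0],[0,0,0],93],[[0.54,-0.57,0],[0,0,0],93],[[0.72,-0.76,0],[0,0,0],93],[[0.9,-0.95,0],[0,0,0],93]]' >/dev/null
python3 -m crank '[[[0.18,-0.19,0],[0,0,0],93],[[0.36,-0.38,0],[0,0,0],93],[[0.54,-0.57,0],[0,0,0],93],[[0.72,-0.76,0],[0,0,0],93],[[0.9,-0.95,0],[0,0,0],93]]' >/dev/null
python3 -m crank '[[[0.18,-0.19,0],[0,0,0],93],[[0.36,-0.38,0],[0,0,0],93],[[0.54,-0.57,0],[0,0,0],93],[[0.72,-0.76,0],[0,0,0],93],[[0.9,-0.95,0],[0,0,0],93]]' >/dev/null
python3 -m crank '[[[0.18,-0.19,0],[0,0,0],93],[[0.36,-0.38,0],[0,0,0],93],[[0.54,-0.57,0],[0,0,0],93],[[0.72,-0.76,0],[0,0,0],93],[[0.9,-0.95,0],[0,0,0],93]]' 
python3 -c "
from h import *
print(rows((470.5,200.4,187)),rows((470.5,200.4,56)))"
```

```text
time_s: 1.45
position: [260.5, -401.5, 187.8]
eef_rot: [[0.912, 0.411, 0.0], [0.411, -0.912, 0.0], [0.0, -0.0, -1.0]]
wrist_force: [0.4, -0.8, -0.0]
grip_width: 93.1
time_s: 1.95
position: [294.9, -303.1, 187.9]
eef_rot: [[0.912, 0.41, 0.0], [0.41, -0.912, -0.0], [0.0, 0.0, -1.0]]
wrist_force: [-0.2, 0.2, -0.2]
grip_width: 93.0
time_s: 3.95
position: [432.8, 92.5, 187.8]
eef_rot: [[0.912, 0.41, 0.0], [0.41, -0.912, 0.0], [0.0, 0.0, -1.0]]
wrist_force: [0.0, -0.4, -0.5]
grip_width: 93.1
[ 0.983 -1.036  0.011] [ 0.982 -1.036  1.648]
```

```bash

python3 -m crank '[[[0.2,-0.21,0],[0,0,0],93],[[0.45,-0.48,0],[0,0,0],93],[[0.7,-0.73,0],[0,0,0],93],[[0.9,-0.92,0],[0,0,0],93],[[0.98,-1.0,0],[0,0,0],93]]' 
python3 - <<'E'
from b import *
p=eyes.capture("wrist");W=cloud(p);cv2.imwrite("pics/wrist1.png",p["frame"])
for n,a,b in(("knob",104,122),("foot",38,46)):
    q=sel(W,(470,200),50,a,b)[:,:2].astype(np.float32);print(n,len(q),cv2.minEnclosingCircle(q) if len(q) else "")
q=sel(W,(471,203),75,24,34)[:,:2].astype(np.float32);print("block",cv2.minAreaRect(q) if len(q)else "")
for d in spotter.mark_of(p,"tester_grip"):print(d["score"],world(p,d["centre"],75))
print(rows((470.5,200.4,56)),readout.sense()["position"])
E
```

```text
time_s: 4.45
position: [471.6, 198.1, 187.6]
eef_rot: [[0.911, 0.411, 0.0], [0.411, -0.911, 0.0], [0.0, -0.0, -1.0]]
wrist_force: [0.3, -0.2, -0.8]
grip_width: 93.1
knob 1382 ((471.14239501953125, 200.78172302246094), 17.903324127197266)
foot 1318 ((471.1788330078125, 200.67135620117188), 31.80967140197754)
block ((472.2834777832031, 203.1201171875), (90.47996520996094, 90.0810317993164), 30.804370880126953)
0.71 [468.5 200.4  75. ]
0.69 [473.5  95.3  75. ]
[ 0.  -0.   1.6] [471.2 197.1 187.5]
```

View pics/wrist1.png

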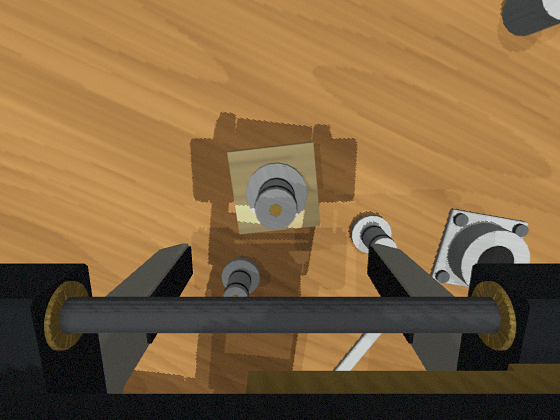

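The wrist view agrees within 1 mm: knob at (275,210) on the block, axis (471,200.7), small look-alikes at (240,275) and (372,232) beside it. Now descending and gripping.

```bash

python3 -m crank '[[[0.015,-0.04,0.1],[0,0,0],93],[[0.015,-0.04,0.3],[0,0,0],93],[[0.015,-0.04,0.5],[0,0,0],93],[[0.015,-0.04,0.7],[0,0,0],93],[[0.015,-0.04,0.85],[0,0,0],93]]' 
python3 -m crank '[[[0,0,0.2],[0,0,0],93],[[0,0,0.4],[0,0,0],93],[[0,0,0.6],[0,0,0],93],[[0,0,0.75],[0,0,0],93],[[0,0,0.79],[0,0,0],93]]' 
python3 -m crank '[[[0,0,0],[0,0,0],34],[[0,0,0],[0,0,0],30],[[0,0,0],[0,0,0],30],[[0,0,0],[0,0,0],30],[[0,0,0],[0,0,0],30]]' 25
python3 -m crank '[[[0,0,0],[0,0,0],30],[[0,0,0],[0,0,0],30],[[0,0,0],[0,0,0],30],[[0,0,0],[0,0,0],30],[[0,0,0],[0,0,0],30]]' 25
```

```text
time_s: 5.05
position: [470.3, 199.2, 118.5]
eef_rot: [[0.912, 0.409, -0.001], [0.409, -0.912, -0.0], [-0.001, -0.0, -1.0]]
wrist_force: [-0.1, 0.5, -0.2]
grip_width: 92.7
time_s: 5.55
position: [470.3, 199.6, 55.4]
eef_rot: [[0.912, 0.41, -0.002], [0.41, -0.912, -0.001], [-0.002, -0.0, -1.0]]
wrist_force: [-0.9, 0.3, 0.0]
grip_width: 92.7
time_s: 6.05
position: [471.2, 200.1, 56.8]
eef_rot: [[0.912, 0.41, 0.0], [0.41, -0.912, 0.0], [0.001, 0.0, -1.0]]
wrist_force: [-0.5, -0.1, 0.7]
grip_width: 57.8
time_s: 6.55
position: [471.0, 200.2, 56.5]
eef_rot: [[0.912, 0.41, -0.0], [0.41, -0.912, 0.0], [0.0, -0.0, -1.0]]
wrist_force: [-1.3, 1.3, 0.2]
grip_width: 35.6
```

```bash

python3 -m crank '[[[0,0,-0.1],[0,0,0],30],[[0,0,-0.3],[0,0,0],30],[[0,0,-0.55],[0,0,0],30],[[0,0,-0.8],[0,0,0],30],[[0,0,-0.9],[0,0,0],30]]' 
python3 -m crank '[[[-0.05,0.15,0],[0,0,0],30],[[-0.11,0.35,0],[0,0,0],30],[[-0.18,0.55,0],[0,0,0],30],[[-0.26,0.8,0],[0,0,0],30],[[-0.323,1.0,0],[0,0,0],30]]' 
python3 -m crank '[[[-0.065,0.2,0],[0,0,0],30],[[-0.13,0.4,0],[0,0,0],30],[[-0.195,0.6,0],[0,0,0],30],[[-0.26,0.8,0],[0,0,0],30],[[-0.323,1.0,0],[0,0,0],30]]' 
python3 -m crank '[[[-0.06,0.2,0],[0,0,0],30],[[-0.15,0.45,0],[0,0,0],30],[[-0.23,0.7,0],[0,0,0],30],[[-0.29,0.9,0],[0,0,0],30],[[-0.323,1.0,0],[0,0,0],30]]' 
python3 -m crank '[[[0,0,0],[0,0,0],30],[[0,0,0],[0,0,0],30],[[0,0,0],[0,0,0],30],[[0,0,0],[0,0,0],30],[[0,0,0],[0,0,0],30]]' 
python3 - <<'E'
from b import *
p=eyes.capture("wrist");W=cloud(p);s=eyes.capture("scene");V=cloud(s)
cv2.imwrite("pics/hover.png",np.hstack([p["frame"],cv2.resize(s["frame"][140:300,160:340],(472,420))])[:, :,:][:,::1])
im=cv2.imread("pics/hover.png");cv2.imwrite("pics/hover.png",cv2.resize(im,(800,326)))
for n,C in(("wrist",W),("scene",V)):
    q=sel(C,(499,-51),60,37,43)[:,:2].astype(np.float32);print(n,"rim",len(q),cv2.minEnclosingCircle(q) if len(q)else"")
    q=sel(C,(499,-51),45,90,125);print("foot pts",len(q),q[:,:2].min(0) if len(q)else"",q.max(0) if len(q) else "",cv2.minEnclosingCircle(q[:,:2].astype(np.float32)) if len(q) else "")
print(readout.sense()["position"],readout.sense()["wrist_force"])
E
```

```text
time_s: 7.05
position: [471.6, 200.1, 130.3]
eef_rot: [[0.912, 0.41, 0.002], [0.41, -0.912, 0.0], [0.002, 0.0, -1.0]]
wrist_force: [-0.1, -0.3, -3.4]
grip_width: 35.7
time_s: 7.55
position: [479.5, 114.7, 127.4]
eef_rot: [[0.912, 0.41, -0.002], [0.41, -0.912, -0.001], [-0.002, -0.0, -1.0]]
wrist_force: [0.6, -0.9, -4.4]
grip_width: 35.9
time_s: 8.05
position: [488.7, 31.5, 127.4]
eef_rot: [[0.912, 0.41, -0.002], [0.41, -0.912, -0.0], [-0.002, -0.001, -1.0]]
wrist_force: [0.5, 0.9, -3.4]
grip_width: 35.6
time_s: 8.55
position: [498.1, -52.2, 127.6]
eef_rot: [[0.912, 0.409, -0.002], [0.409, -0.912, 0.0], [-0.001, -0.001, -1.0]]
wrist_force: [-0.5, 0.8, -4.3]
grip_width: 35.2
time_s: 9.05
position: [498.8, -50.2, 128.5]
eef_rot: [[0.912, 0.411, 0.0], [0.411, -0.912, 0.0], [0.0, -0.0, -1.0]]
wrist_force: [-0.2, 0.1, -3.4]
grip_width: 35.3
wrist rim 1554 ((502.25323486328125, -50.45135498046875), 37.5172233581543)
foot pts 3170 [479.2 -80.5] [530.9 -18.1 124.9] ((499.630859375, -49.71199035644531), 31.70048713684082)
scene rim 405 ((499.3643493652344, -49.51671600341797), 38.291019439697266)
foot pts 429 [467.6 -82.3] [529.9 -17.1 124.9] ((500.4649658203125, -49.32758712768555), 33.090084075927734)
[498.8 -50.3 128.6] [ 1.2 -0.5 -4.3]
```

View pics/hover.png

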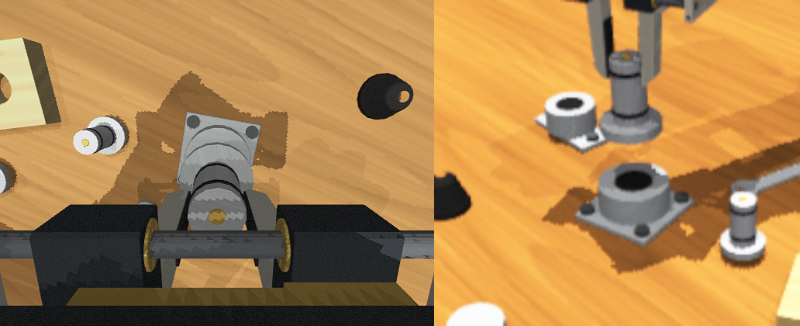

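Hover picture: the tester sits centred above the four-bolt mount, and the foot and rim centres agree to about 1 mm (left: rim at (218,155), strap mount not under it). Lowering.

```bash

python3 -m crank '[[[0,0,0.12],[0,0,0],30],[[0,0,0.28],[0,0,0],30],[[0,0,0.44],[0,0,0],30],[[0,0,0.55],[0,0,0],30],[[0,0,0.6],[0,0,0],30]]' 
python3 -m crank '[[[0,0,0.04],[0,0,0],30],[[0,0,0.08],[0,0,0],30],[[0,0,0.12],[0,0,0],30],[[0,0,0.145],[0,0,0],30],[[0,0,0.16],[0,0,0],30]]'
python3 -m crank '[[[0,0,0.005],[0,0,0],30],[[0,0,0.01],[0,0,0],30],[[0,0,0.015],[0,0,0],30],[[0,0,0.015],[0,0,0],30],[[0,0,0.015],[0,0,0],30]]'
```

```text
time_s: 9.65
position: [498.1, -50.5, 79.1]
eef_rot: [[0.912, 0.41, -0.002], [0.41, -0.912, 0.0], [-0.002, -0.001, -1.0]]
wrist_force: [-0.0, 0.2, -3.2]
grip_width: 34.9
time_s: 10.15
position: [498.8, -50.6, 67.8]
eef_rot: [[0.912, 0.41, 0.0], [0.41, -0.912, 0.0], [0.0, 0.0, -1.0]]
wrist_force: [-1.2, 0.1, 0.5]
grip_width: 35.2
time_s: 10.65
position: [498.9, -50.6, 66.7]
eef_rot: [[0.912, 0.41, 0.0], [0.41, -0.912, -0.0], [0.0, 0.0, -1.0]]
wrist_force: [-1.9, 1.1, 2.6]
grip_width: 35.3
```

```bash

python3 -m crank '[[[0,0,0.004],[0,0,0],30],[[0,0,0.008],[0,0,0],30],[[0,0,0.012],[0,0,0],30],[[0,0,0.012],[0,0,0],30],[[0,0,0.012],[0,0,0],30]]'
python3 - <<'E'
from b import *
s=eyes.capture("scene");V=cloud(s);cv2.imwrite("pics/press.png",cv2.resize(s["frame"][170:270,200:330],(780,600),interpolation=cv2.INTER_CUBIC))
w=eyes.capture("wrist");W=cloud(w)
for C in(V,W):
    q=sel(C,(499,-51),34,47,58);print("foot top z",len(q),np.median(q[:,2]) if len(q) else "")
    q=sel(C,(499,-51),30,112,135);print("knob/rod z",len(q),np.percentile(q[:,2],[10,50,95,100]) if len(q) else "")
E
```

```text
time_s: 11.15
position: [499.0, -50.5, 66.5]
eef_rot: [[0.912, 0.41, 0.001], [0.41, -0.912, 0.0], [0.001, 0.0, -1.0]]
wrist_force: [-7.1, 3.2, 14.9]
grip_width: 35.9
foot top z 274 50.246071446170646
knob/rod z 264 [114.7 118.6 133.  135. ]
foot top z 3019 52.30738889127369
knob/rod z 5186 [117.9 120.6 131.1 135. ]
```

View pics/press.png

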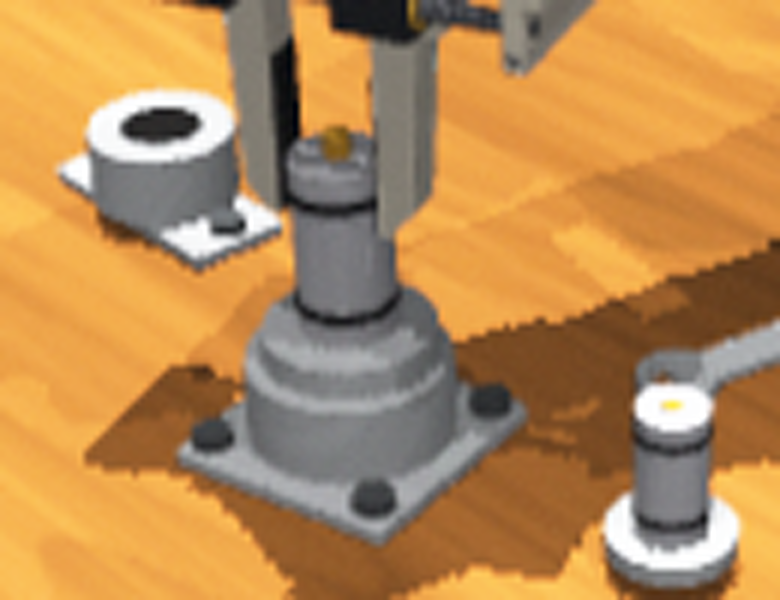

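The foot sits on the rim: the foot top is at 52 mm, the brass rod is up at (335,140), and contact force has jumped to 15 N. Holding.

```bash

python3 -m crank '[[[0,0,0],[0,0,0],30],[[0,0,0],[0,0,0],30],[[0,0,0],[0,0,0],30],[[0,0,0],[0,0,0],30],[[0,0,0],[0,0,0],30]]' |grep -E "pos|force"
python3 -m crank '[[[0,0,0],[0,0,0],30],[[0,0,0],[0,0,0],30],[[0,0,0],[0,0,0],30],[[0,0,0],[0,0,0],30],[[0,0,0],[0,0,0],30]]' |grep -E "pos|force"
python3 -m crank '[[[0,0,0],[0,0,0],30],[[0,0,0],[0,0,0],30],[[0,0,0],[0,0,0],30],[[0,0,0],[0,0,0],30],[[0,0,0],[0,0,0],30]]' |grep -E "pos|force"
python3 -m crank '[[[0,0,0],[0,0,0],30],[[0,0,0],[0,0,0],30],[[0,0,0],[0,0,0],30],[[0,0,0],[0,0,0],30],[[0,0,0],[0,0,0],30]]' |grep -E "pos|force"
```

```text
position: [499.0, -50.5, 66.5]
wrist_force: [-6.5, 3.6, 14.3]
position: [499.0, -50.5, 66.5]
wrist_force: [-6.3, 2.8, 14.8]
position: [499.0, -50.5, 66.5]
wrist_force: [-6.5, 3.1, 14.4]
position: [499.0, -50.5, 66.5]
wrist_force: [-6.3, 3.1, 13.9]
```

```bash

python3 -m crank '[[[0,0,-0.08],[0,0,0],30],[[0,0,-0.25],[0,0,0],30],[[0,0,-0.5],[0,0,0],30],[[0,0,-0.7],[0,0,0],30],[[0,0,-0.79],[0,0,0],30]]' 
python3 -m crank '[[[0.05,-0.15,0],[0,0,0],30],[[0.11,-0.35,0],[0,0,0],30],[[0.18,-0.55,0],[0,0,0],30],[[0.26,-0.8,0],[0,0,0],30],[[0.33,-1.0,0],[0,0,0],30]]' >/dev/null
python3 -m crank '[[[0.065,-0.2,0],[0,0,0],30],[[0.13,-0.4,0],[0,0,0],30],[[0.195,-0.6,0],[0,0,0],30],[[0.26,-0.8,0],[0,0,0],30],[[0.33,-1.0,0],[0,0,0],30]]' >/dev/null
python3 -m crank '[[[0.06,-0.2,0],[0,0,0],30],[[0.15,-0.45,0],[0,0,0],30],[[0.23,-0.7,0],[0,0,0],30],[[0.29,-0.9,0],[0,0,0],30],[[0.33,-1.0,0],[0,0,0],30]]' 
python3 -m crank '[[[0,0,0],[0,0,0],30],[[0,0,0],[0,0,0],30],[[0,0,0],[0,0,0],30],[[0,0,0],[0,0,0],30],[[0,0,0],[0,0,0],30]]' 
python3 - <<'E'
from b import *
w=eyes.capture("wrist");s=eyes.capture("scene");W=cloud(w);V=cloud(s)
cv2.imwrite("pics/back.png",cv2.resize(s["frame"][180:320,290:430],(600,600),interpolation=cv2.INTER_CUBIC))
for C in(W,V):
    q=sel(C,(471,201),45,95,122);print("foot",len(q),np.median(q[:,2]),cv2.minEnclosingCircle(q[:,:2].astype(np.float32)))
E
```

```text
time_s: 13.75
position: [499.5, -50.8, 130.0]
eef_rot: [[0.912, 0.41, 0.002], [0.41, -0.912, -0.001], [0.002, 0.001, -1.0]]
wrist_force: [0.8, -0.1, -3.3]
grip_width: 35.5
time_s: 15.25
position: [471.5, 202.2, 127.8]
eef_rot: [[0.911, 0.411, -0.001], [0.411, -0.911, -0.0], [-0.001, -0.0, -1.0]]
wrist_force: [0.5, -0.3, -3.9]
grip_width: 35.7
time_s: 15.75
position: [472.6, 200.4, 128.8]
eef_rot: [[0.912, 0.41, 0.0], [0.41, -0.912, -0.0], [0.0, 0.0, -1.0]]
wrist_force: [0.7, -0.7, -4.0]
grip_width: 35.4
foot 3151 114.55170452131838 ((473.6108703613281, 200.85482788085938), 31.66605567932129)
foot 609 112.02355195878386 ((473.4922180175781, 200.87962341308594), 32.48440170288086)
```

View pics/back.png

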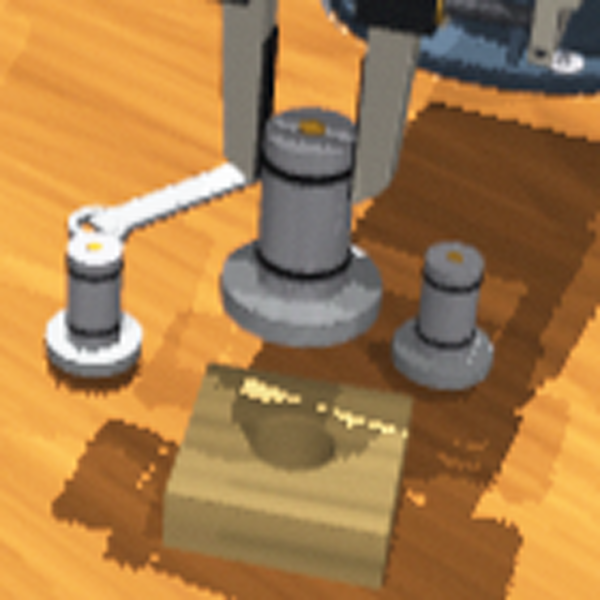

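The rod is back down and the tester is upright above the block hole (295,440). Lowering with a 2.7 mm correction.

```bash

python3 -m crank '[[[0,-0.034,0.12],[0,0,0],30],[[0,-0.034,0.3],[0,0,0],30],[[0,-0.034,0.5],[0,0,0],30],[[0,-0.034,0.65],[0,0,0],30],[[0,-0.034,0.7],[0,0,0],30]]' 
python3 -m crank '[[[0,0,0.05],[0,0,0],30],[[0,0,0.1],[0,0,0],30],[[0,0,0.15],[0,0,0],30],[[0,0,0.185],[0,0,0],30],[[0,0,0.19],[0,0,0],30]]'
python3 -m crank '[[[0,0,0.004],[0,0,0],30],[[0,0,0.008],[0,0,0],30],[[0,0,0.012],[0,0,0],30],[[0,0,0.012],[0,0,0],30],[[0,0,0.012],[0,0,0],30]]'
```

```text
time_s: 16.35
position: [470.6, 203.1, 71.2]
eef_rot: [[0.912, 0.41, -0.002], [0.41, -0.912, -0.001], [-0.002, -0.0, -1.0]]
wrist_force: [-0.4, -0.1, -3.7]
grip_width: 35.6
time_s: 16.85
position: [471.3, 203.2, 57.4]
eef_rot: [[0.912, 0.41, -0.0], [0.41, -0.912, -0.0], [-0.0, -0.0, -1.0]]
wrist_force: [-0.4, 0.3, -2.9]
grip_width: 35.7
time_s: 17.35
position: [471.4, 203.3, 56.7]
eef_rot: [[0.912, 0.41, 0.0], [0.41, -0.912, 0.0], [0.0, 0.0, -1.0]]
wrist_force: [0.3, 0.2, -4.1]
grip_width: 35.3
```

```bash

python3 -m crank '[[[0,0,0.003],[0,0,0],30],[[0,0,0.006],[0,0,0],30],[[0,0,0.008],[0,0,0],30],[[0,0,0.008],[0,0,0],30],[[0,0,0.008],[0,0,0],30]]'
```

```text
time_s: 17.85
position: [471.6, 203.4, 56.5]
eef_rot: [[0.912, 0.41, 0.001], [0.41, -0.912, 0.0], [0.001, -0.0, -1.0]]
wrist_force: [-2.5, 1.2, 5.6]
grip_width: 35.5
```

Contact: the foot is on the block. Releasing, then retreating.

```bash

python3 -m crank '[[[0,0,0],[0,0,0],40],[[0,0,0],[0,0,0],60],[[0,0,0],[0,0,0],80],[[0,0,0],[0,0,0],93],[[0,0,0],[0,0,0],93]]'
python3 -m crank '[[[0,0,0],[0,0,0],93],[[0,0,0],[0,0,0],93],[[0,0,0],[0,0,0],93],[[0,0,0],[0,0,0],93],[[0,0,0],[0,0,0],93]]'
python3 -m crank '[[[0,0,-0.1],[0,0,0],93],[[0,0,-0.3],[0,0,0],93],[[0,0,-0.55],[0,0,0],93],[[0,0,-0.8],[0,0,0],93],[[0,0,-1],[0,0,0],93]]' >/dev/null
python3 -m crank '[[[0,0,-0.2],[0,0,0],93],[[0,0,-0.4],[0,0,0],93],[[0,0,-0.6],[0,0,0],93],[[0,0,-0.7],[0,0,0],93],[[0,0,-0.75],[0,0,0],93]]'
python3 -m crank '[[[0,0,0],[0,0,0],93],[[0,0,0],[0,0,0],93],[[0,0,0],[0,0,0],93],[[0,0,0],[0,0,0],93],[[0,0,0],[0,0,0],93]]' >/dev/null
python3 - <<'E'
from b import *
w=eyes.capture("wrist");s=eyes.capture("scene");W=cloud(w)
cv2.imwrite("pics/end.png",cv2.resize(s["frame"][180:320,250:430],(771,600),interpolation=cv2.INTER_CUBIC))
for n,a,b in(("knob",104,122),("foot",38,46)):
    q=sel(W,(472,203),50,a,b);print(n,len(q),np.median(q[:,2]),cv2.minEnclosingCircle(q[:,:2].astype(np.float32)))
E
```

```text
time_s: 18.35
position: [471.4, 203.2, 55.9]
eef_rot: [[0.912, 0.41, -0.0], [0.41, -0.912, -0.0], [-0.0, 0.0, -1.0]]
wrist_force: [0.2, 0.1, 0.1]
grip_width: 67.5
time_s: 18.85
position: [471.4, 203.3, 56.0]
eef_rot: [[0.912, 0.41, 0.0], [0.41, -0.912, 0.0], [0.0, 0.0, -1.0]]
wrist_force: [0.2, 0.1, 0.6]
grip_width: 92.8
time_s: 19.85
position: [471.6, 203.3, 196.9]
eef_rot: [[0.912, 0.41, 0.001], [0.41, -0.912, 0.0], [0.001, 0.0, -1.0]]
wrist_force: [-0.2, -0.0, 0.4]
grip_width: 92.9
knob 1308 110.13333224237545 ((471.64031982421875, 203.72784423828125), 18.010379791259766)
foot 1271 42.10492891225738 ((471.8603210449219, 203.6680450439453), 31.81073760986328)
```

View pics/end.png

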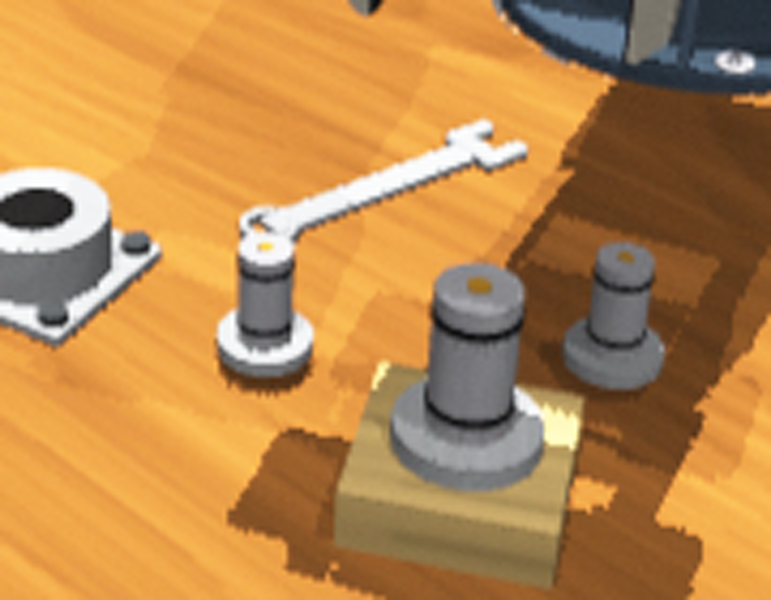

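The tester stands upright in the block (foot at (468,430), rod down), and the gripper is clear. Handing in.

```bash
python3 -c "
from cell import bot
print(bot.close_job())"
```

```text
the job is handed in; nothing more can be done
None
```

I took the reading on the four-bolt mount, put the tester back in its block, and handed the job in at about 20.5 s of the 51 s allowed.

- **Pressing:** I pressed the large tester upright on the middle of the mount. Foot and rim centres agreed to about 1 mm in the scene camera; the wrist camera, with the rim partly hidden, put them 2–3 mm apart.
- **Hold:** It stayed there for about 2.5 s at a steady 14–15 N. The foot top measured 52 mm, as expected with the foot on the rim, and the brass rod was visibly raised. I did not measure the gauge reading itself, because gripper parts cluttered the depth readings at the rod.
- **Return:** The tester stands upright in the block, with the knob top at 110 mm and the foot top at 42 mm. Knob and foot axes agree to about 0.2 mm, and the axis is within about 1 mm of the block's centre. The pin is fully out in the hole, and the gripper is open and clear above it.

The strap mount and the other objects were never touched. The only disagreement was that, during the press, the scene camera put the foot top at 50 mm against the wrist camera's 52 mm, which is within the 2 mm calibration.

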